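# Unpack a specimen from its screw-top transport canister

### The arm

A 7-joint arm with a two-finger parallel gripper is mounted at the origin on the work surface. World frame = base frame: x ahead of the robot, y to its left, z up, the work surface at z = 0. Lengths are in mm, angles in rad, forces in N, time in s.
With the tool pointing down it reaches from about 400 to 900 mm from the base axis. Payload 5.6 kg.
Tool frame: the origin (TCP) lies at the very end of the fingers, on their centre line; the grasp point (between the pads) lies 19 mm behind it; z points along the fingers, y is the direction in which the jaws open and shut (so a half turn about z gives the same grasp; the last joint's range is limited). The gripper opens to 92 mm and grips with 3 to 60 N. Pads are 20 mm wide; open, the fingers measure 128 mm over their backs; the gripper's body (75 mm by 189 mm) begins 69 mm behind the grasp point.
Start: joints at [-1.266, 0.468, -0.012, 1.603, 0.006, 1.071, -0.056], TCP at [221.581, 611.074, 214.592] pointing down, gripper open.
Joint ranges: [-2.53, 2.53], [-0.31, 2.02], [-1.57, 1.55], [0.28, 2.44], [-1.29, 4.43], [0.15, 1.84], [-2.92, 2.92]. Speed limits (rad/s): [2.57, 2.57, 3.14, 3.14, 3.14, 3.14, 3.14].

### API

Orientations are given as a rotation vector (axis times angle).
In Python, from station import ctrl gives the robot as it stands. The module is installed in compiled form; this text tells all that it offers.
- The arm moves only by the tool carry_out, never from a script. Its argument "targets" is a list of rows, each an object with "offset": the shift along the tool's x, y, z in units of 0.3 m (1.0 is 0.3 m), a list of three; "delta_rot": the turn, a rotation vector about the tool's x, y, z in units of 90 degrees (1.0 is 90 degrees), a list of three. In form: [{"offset": [tx, ty, tz], "delta_rot": [rx, ry, rz]}, ...]. A call has 1 to 20 rows; each row is the pose to reach, as a shift and turn from the pose commanded when the call began, along the tool's axes at that moment; what a row does not reach only later rows make up. A row lasts 1/12 s, in which the tool goes at most 41.7 mm and 7.16 degrees, less where a joint would pass 70% of its speed; a pose out of reach is approached as far as the arm can. A call with a number of a shift or a turn outside -1 to 1 is refused whole. A call with a gripper value outside its range is refused whole. "claw" is the opening, from -1 (shut) to 1 (fully open), so that 0 is half open, set as the call begins (left out, the last holds). The fingers move at their own pace and stop on an object; the grip force is fixed at half the most. Time passes only in rows, so rows that repeat a pose let the fingers close. It gives the time, the measured TCP pose, the force and the opening at its end, in the units of the state.
- ctrl.read_state(): the state, without advancing time (a new reading comes with each control period).
- ctrl.capture(name): name is "scene" or "top" or "wrist"; returns a dict with "color" (400x640x3 uint8, blue, green, red), "z_map" (400x640 float32, mm along the optical axis (not along the pixel's ray), 0 where there is no reading), "fx", "fy", "cx", "cy" (pixels), "extrinsics" (4x4, takes a point from camera to world coordinates). Camera axes: x right, y down, z forward; pixel columns grow to the right and rows downward; lengths in mm; the calibration is good to about 2 mm. A picture is of the moment at which its call begins.
- ctrl.sign_off(): hands the job in, once; it reports no verdict.
The state is a dict: "time": time; "joint_positions": joint angles; "dq": joint speeds; "effort": joint torques, N m; "ee_pos": TCP position; "tcp_rot": TCP orientation; "contact_force": force on the tool from outside, world axes, zero at the start; "ft_torque": the same for the moment, N m; "width": finger opening in mm.
Only numpy, scipy, OpenCV 4.12 (cv2) and the standard library are available. Lean on these libraries where they do the work, as an engineer would, in place of code of your own. Each camera call takes 0.05 s, during which the arm holds its last target. There are 200 camera calls.

### The job

The transport canister held in the bench vice has a sample pot inside. Unscrew its tall lid (ordinary right-hand thread, about one and a quarter turns), keep hold of it as it comes free and set it down, open side down, in the steel tray; then lift the pot out and stand it in the empty bay of the specimen carrier. Keep the pot upright, drop neither pot nor lid, and leave the other things on the bench where they are.

Things in the scene. Friction and masses are not known exactly. Their poses are not given: they have to be found in the camera images.
- canister: White straight-sided transport canister, 60 mm in diameter, clamped upright in a small grey bench vice fixed to the bench: it cannot move or turn. Origin: on the canister's axis at bench level, z up. Its shoulder, on which the lid's rim sits when fully on, is 80 mm above the origin; the bore is 37 mm wide with its floor 17 mm above the origin.
- neck_rim (a point): Centre of the rim of the canister's threaded neck, 103 mm above the bench, hidden under the lid at first; neck 43 mm, thread crests 53 mm in diameter. Right-hand thread: turned anticlockwise (seen from above) the lid climbs 8 mm a turn and is free after about 1.25 turns (7.9 rad), 10 mm up. It turns easily and stays where it is left. Free, it must rise about 40 mm more to pass the pot.
- vice_bar (a point): Middle of the vice's tommy bar, on the canister's +x side, 111 mm from its axis and 30 mm above the bench. The vice's base is 160 x 100 mm, its jaws are no higher than 52 mm.
- lid: Tall grey ribbed screw lid, an upturned cup 62 mm in diameter and 60 mm high, closed flat top, 70 g. Origin: centre of its open lower rim, z up through the top. Starts fully screwed on: origin 80 mm above the bench on the canister's axis. Can be gripped across its diameter anywhere on its side, in any yaw.
- pot: White sample pot with screw cap (stays closed), 115 mm high, body 32 mm in diameter, its cap 34 mm in diameter and 20 mm high, 70 g. Origin: centre of its underside, z up. It starts hidden, standing in the canister, underside 17 mm above the bench; once the lid is off, its top 29 mm stand out above the neck's rim. The canister's bore is 37 mm, so it may lean a little.
- tray: Empty square stainless steel tray, 180 x 180 mm (196 mm over the rim flange), fixed, wall 20 mm high and 4 mm thick. Origin: centre of its underside on the bench; its inner floor is 4 mm above that.
- carrier: Grey open specimen carrier, fixed, 250 mm long (its x), 90 mm wide (its y), 45 mm high, walls 4 mm. Two 39 mm high dividers make three bays of about 78 x 82 mm, centres at x = -81, 0 and +81 mm. Origin: centre of its underside on the bench, inner floor 4 mm above. The bays at -81 and 0 each hold a pot; that at +81 is empty.
- free_bay (a point): Centre of the inner floor of the carrier's empty bay, 4 mm above the bench; axes as the carrier's.
- pot_b: A pot like the sample pot, standing in the carrier's middle bay; to be left alone. Origin: centre of its underside.
- pot_c: A pot like the sample pot, standing in the carrier's other end bay; to be left alone. Origin: centre of its underside.
- reagent: Bystander: amber reagent bottle, 68 mm diameter, 135 mm high, standing. Origin: centre of its underside.
- tip_box: Bystander: grey pipette-tip box 85 x 120 x 67 mm with a clear lid. Origin: centre of its underside.
- microplate: Bystander: 96-well plate 86 x 128 x 15 mm, lying flat. Origin: centre of its underside.
- dropper_a: Bystander: small white dropper bottle, 38 mm diameter, 75 mm high, standing near the robot. Origin: centre of its underside.
- dropper_b: Bystander: a second such dropper bottle.
Things that resemble listed ones, but are neither listed nor needed, are in the scene too. Leave any green look-alike of the lid alone.

How it is judged (in metres and radians):
On the way, in this order (a step that is already met when the one before it is completed fails the run):
1. the lid, unscrewed, is held in the gripper clear above the canister's neck (z of lid in the frame of canister above 0.115 m and contact force between lid and the fingers above 0.3 N), for 0.1 s.
2. the lid stands open side down on the floor of the tray, let go, with the pot still in the canister (z of lid in the frame of tray below 0.01 m and horizontal distance between lid and tray below 0.085 m and angle between lid's own z axis and vertical below 0.1 rad and contact force between lid and the fingers below 0.1 N and horizontal distance between pot and canister below 0.02 m), for 0.2 s.
At the end, for the whole second after the job is handed in: The lid stands open side down on the tray's floor (tilt under 0.1 rad) and the sample pot stands upright (tilt under 0.1 rad) on the floor of the carrier's empty bay, within 30 mm of its centre each way and 6 mm in height; both at rest and let go (z of lid in the frame of tray below 0.01 m and horizontal distance between lid and tray below 0.085 m and angle between each of lid, pot's own z axis and vertical below 0.1 rad and linear speed of each of lid, pot below 0.02 m/s and x of pot in the frame of free_bay between -0.03 and 0.03 m and y of pot in the frame of free_bay between -0.03 and 0.03 m and z of pot in the frame of free_bay below 0.006 m); the robot touches nothing.
It fails at once if the lid was dropped (falls faster than 0.6 m/s, about 18 mm, out of the gripper) (linear speed of lid above 0.6 m/s and contact force between lid and the fingers below 0.05 N).
It fails at once if the pot was dropped (falls faster than 0.6 m/s, about 18 mm, out of the gripper) (linear speed of pot above 0.6 m/s and contact force between pot and the fingers below 0.05 N).
It fails at once if the sample pot was tipped more than 0.6 rad (angle between pot's own z axis and vertical above 0.6 rad).
It fails at once if another pot was knocked over or moved more than 30 mm (angle between any of pot_b, pot_c's own z axis and vertical above 0.4 rad or distance of any of pot_b, pot_c from where it was at the start of the episode above 0.03 m).
It fails at once if a bystander was knocked over or pushed more than 30 mm (distance of any of reagent, tip_box, microplate, dropper_a, dropper_b from where it was at the start of the episode above 0.03 m or angle between any of reagent, dropper_a, dropper_b's own z axis and vertical above 0.4 rad).
It also fails if it takes over 72 s, if anything falls off the work surface, if the arm or the gripper's body presses on something with over 40 N, if the wrist force passes 120 N, or if a joint passes its speed limit or range.

## Working session

There is one attempt and no reset: what is moved stays moved. The work goes in short steps, Python scripts to look and compute and a tool call to move; the robot and the scene stay as the last step left them, time stands still between calls to the robot, and variables do not carry over. Pictures are saved under pics/ and viewed, about 8 in all and at most 12, crops included, and the job is handed in when it is done.

Besides the shell and the picture viewer there is one more tool, called after ">>>" by a JSON object that holds its "op" and its "data", one argument or row to a line. carry_out: Moves the arm, as the interface text tells. Shifts and turns lie within -1 to 1; 1 stands for 0.3 m of shift or 90 degrees of turn. Its arguments: {"type":"object","properties":{"targets":{"type":"array"},"claw":{"type":"number"}},"required":["targets"]}

```bash
mkdir -p pics; cat > h.py <<'E'
import numpy as np, cv2
from station import ctrl
from scipy.spatial.transform import Rotation as R
def pts(c):
    z=c['z_map']; v,u=np.mgrid[:400,:640]
    p=np.stack([(u-c['cx'])/c['fx']*z,(v-c['cy'])/c['fy']*z,z,np.ones_like(z)],-1)
    w=(p@np.array(c['extrinsics']).T)[...,:3]; w[z==0]=np.nan
    return w
def grab(n,f):
    c=ctrl.capture(n); cv2.imwrite('pics/%s.png'%f,c['color']); np.save('pics/%s.npy'%f,pts(c)); return c
E
python3 - <<'E'
from h import *
s=ctrl.read_state(); print({k:np.round(v,3) for k,v in s.items()})
a=grab('scene','s0'); b=grab('top','t0')
cv2.imwrite('pics/both.png',np.vstack([a['color'],b['color']])[:, :][:, :].copy() if 0 else b['color'])
print(np.round(a['extrinsics'],2),np.round(b['extrinsics'],2),b['fx'])
E
```

```text
{'time': np.float64(0.0), 'joint_positions': array([-1.266,  0.468, -0.012,  1.604,  0.006,  1.071, -0.056]), 'dq': array([-0.001, -0.   ,  0.   ,  0.001, -0.001, -0.001,  0.   ]), 'effort': array([-0.0000e+00, -5.2058e+01, -1.2000e-02, -2.4375e+01, -5.7000e-02,
        1.7000e-02,  0.0000e+00]), 'ee_pos': array([221.408, 610.517, 213.648]), 'tcp_rot': array([-5.440e-01, -3.094e+00,  3.000e-03]), 'contact_force': array([-0.238, -0.395,  0.349]), 'ft_torque': array([ 0.02 , -0.008, -0.001]), 'width': np.float64(91.743)}
[[-4.50000e-01  7.60000e-01 -4.70000e-01  1.00605e+03]
 [ 8.90000e-01  3.80000e-01 -2.50000e-01  2.06930e+02]
 [-1.00000e-02 -5.30000e-01 -8.50000e-01  8.77080e+02]
 [ 0.00000e+00  0.00000e+00  0.00000e+00  1.00000e+00]] [[ 0.00000e+00 -9.80000e-01  1.70000e-01  3.34790e+02]
 [-1.00000e+00 -0.00000e+00  0.00000e+00 -2.42200e+01]
 [-0.00000e+00 -1.70000e-01 -9.80000e-01  1.43809e+03]
 [ 0.00000e+00  0.00000e+00  0.00000e+00  1.00000e+00]] 471.3816918751475
```

View pics/t0.png

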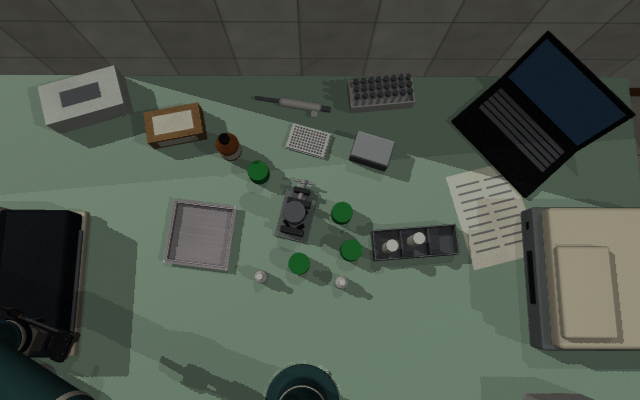

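View pics/s0.png

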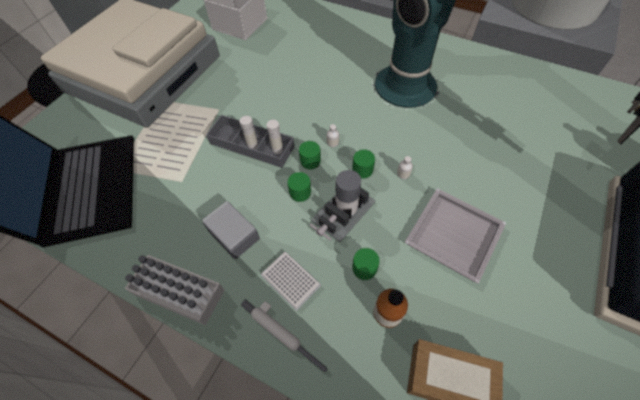

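The top view shows the grey lid on the vice at (295,211). Four green look-alike lids sit at (258,172), (342,212), (350,250) and (299,264) and are to be left alone. The tray is at (201,236), and the carrier at (415,243) has its empty bay at the right end, about (442,241). Droppers stand at (261,277) and (341,283). The scene view shows the same grey lid at (347,183), on the white canister in the vice.

```bash
python3 - <<'E'
from h import *
t=np.load('pics/t0.npy'); s=np.load('pics/s0.npy'); img=cv2.imread('pics/t0.png')
def rep(n,P,lo,hi,box):
    u0,v0,u1,v1=box; q=P[v0:v1,u0:u1].reshape(-1,3); q=q[(q[:,2]>lo)&(q[:,2]<hi)]
    if len(q)<5: print(n,len(q));return
    (c,r)=cv2.minEnclosingCircle(q[:,:2].astype(np.float32)); rect=cv2.minAreaRect(q[:,:2].astype(np.float32))
    print(n,len(q),'med',np.round(np.median(q,0),1),'circ',np.round(c,1),round(r,1),'rect',np.round(rect[0],1),np.round(rect[1],1),round(rect[2],1))
rep('lid t',t,130,150,(275,190,318,240)); rep('lid s',s,130,150,(325,160,370,215))
rep('lidwhole t',t,85,150,(270,190,318,240))
rep('tray t',t,12,30,(155,190,245,280)); rep('tray s',s,12,30,(395,180,515,290))
rep('carr t',t,36,55,(365,215,465,270)); rep('carr s',s,36,55,(200,105,305,170))
for n,b in dict(p1=(380,230,402,260),p2=(408,225,430,255)).items(): rep(n,t,105,130,b)
for n,b in dict(g1=(245,155,273,190),g2=(328,195,356,228),g3=(336,235,365,265),g4=(285,250,314,280),dA=(250,262,272,290),dB=(330,270,352,295),vice=(270,175,320,250)).items(): rep(n,t,15,200,b)
q=t[225:262,365:465]; 
# canister
a=cv2.resize(img[165:295,240:470],None,fx=3.4,fy=3.4,interpolation=cv2.INTER_CUBIC); cv2.imwrite('pics/crop1.png',a)
E
```

```text
lid t 385 med [535.7  24.2 140.4] circ [535.7  24.9] 30.8 rect [535.2  25.3] [59.8 58.9] 1.9
lid s 477 med [539.6  26.  141.2] circ [536.5  24.8] 31.5 rect [537.   25.2] [61.  58.8] 25.3
lidwhole t 437 med [532.8  24.  140. ] circ [535.6  24.9] 31.7 rect [534.7  24.4] [61.8 61.1] 88.1
tray t 1067 med [486.1 319.8  20.5] circ [484.9 313.6] 137.3 rect [483.9 302.2] [220.  196.3] 83.2
tray s 1412 med [485.  325.3  21. ] circ [484.2 312.7] 138.5 rect [484.2 312.4] [196.2 199.1] 83.2
carr t 483 med [ 462.7 -320.7   44.2] circ [ 459.9 -331.3] 131.8 rect [ 461.  -332.2] [ 90.5 251.7] 4.6
carr s 714 med [ 468.9 -311.5   43.5] circ [ 458.9 -301.4] 160.7 rect [ 458.3 -300.3] [ 92.7 316.2] 4.6
p1 125 med [ 444.2 -247.9  118.7] circ [ 444.7 -249.2] 17.8 rect [ 444.3 -248.6] [33.3 32.2] 64.4
p2 131 med [ 464.2 -324.1  119.1] circ [ 465.2 -324.5] 17.7 rect [ 464.7 -324.4] [32.1 33. ] 69.5
g1 398 med [668.3 136.9  59.7] circ [672.2 138.9] 32.0 rect [671.2 138.7] [61.8 61.6] 43.2
g2 382 med [ 545.  -112.1   60.4] circ [ 546.4 -113.8] 31.7 rect [ 546.3 -113.8] [61.4 61.7] 46.9
g3 382 med [ 434.2 -138.1   60.1] circ [ 435.9 -139.7] 31.7 rect [ 436.1 -139.6] [61.  61.1] 88.2
g4 368 med [395.9  11.2  60.1] circ [395.9  12.7] 31.3 rect [395.8  12.2] [61.  59.5] 27.6
dA 145 med [358.1 121.5  51.4] circ [358.  124.1] 18.9 rect [358.6 124. ] [36.5 34.6] 89.9
dB 141 med [ 342.1 -109.6   53.2] circ [ 342.3 -111.1] 19.0 rect [ 342.2 -111.3] [35.3 34.8] 89.6
vice 1088 med [536.7  18.4  53.9] circ [557.4  16.6] 95.9 rect [560.3  18.7] [ 95.8 185.9] 75.9
```

View pics/crop1.png

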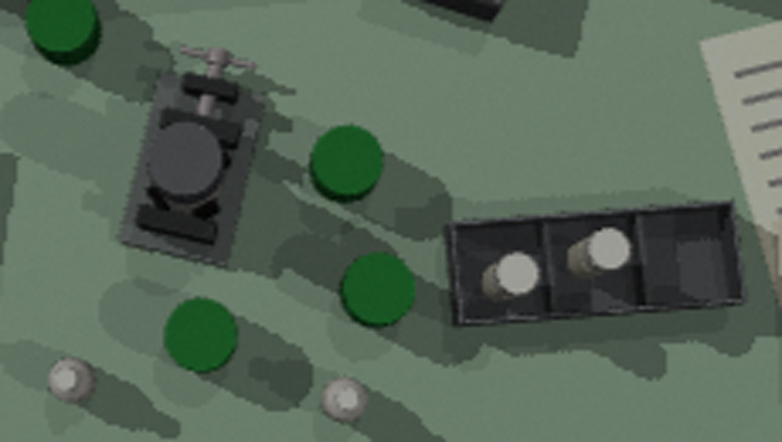

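The crop confirms the grey lid on the vice at (185,162); the green ones are free-standing. The empty bay is at the right end, (700,265). Next I work out the moves with a small helper.

```bash
cat >> h.py <<'E'
LID=np.array([536.2,24.8]); TRAY=np.array([484.2,312.4]); BAY=np.array([467.5,-413.0])
def plan(x,y,z):
    s=ctrl.read_state(); r=R.from_rotvec(s['tcp_rot']); d=r.inv().apply(np.array([x,y,z])-s['ee_pos'])
    print('offset',np.round(d/300,4),'rows',round(np.linalg.norm(d)/41.7,1))
def st():
    s=ctrl.read_state(); r=R.from_rotvec(s['tcp_rot']).as_matrix()
    print('t',round(s['time'],2),'q',np.round(s['joint_positions'],2),'p',np.round(s['ee_pos'],1),'yaw_y',round(np.degrees(np.arctan2(r[1,1],r[0,1])),1),'tilt',np.round(r[:2,2],3),'F',np.round(s['contact_force'],1),'T',np.round(s['ft_torque'],2),'w',round(s['width'],1))
E
python3 -c "
from h import *
st(); plan(378,318,215); plan(536.2,24.8,215)"
```

```text
t 0.1 q [-1.27  0.47 -0.01  1.6   0.01  1.07 -0.06] p [221.4 610.6 213.7] yaw_y 70.1 tilt [-0.    -0.002] F [1.  0.2 0.6] T [ 0.03 -0.01 -0.07] w 91.8
offset [-0.8231 -0.7389 -0.003 ] rows 8.0
offset [-1.652  -1.478  -0.0017] rows 15.9
```

>>> {"op": "carry_out", "data": {
  "targets": [
    {"offset": [-0.823,-0.739,0],"delta_rot": [0,0,0.9]},
    {"offset": [-0.823,-0.739,0],"delta_rot": [0,0,0.9]},
    {"offset": [-0.823,-0.739,0],"delta_rot": [0,0,0.9]},
    {"offset": [-0.823,-0.739,0],"delta_rot": [0,0,0.9]},
    {"offset": [-0.823,-0.739,0],"delta_rot": [0,0,0.9]},
    {"offset": [-0.823,-0.739,0],"delta_rot": [0,0,0.9]},
    {"offset": [-0.823,-0.739,0],"delta_rot": [0,0,0.9]},
    {"offset": [-0.823,-0.739,0],"delta_rot": [0,0,0.9]},
    {"offset": [-0.823,-0.739,0],"delta_rot": [0,0,0.9]},
    {"offset": [-0.823,-0.739,0],"delta_rot": [0,0,0.9]},
    {"offset": [-0.823,-0.739,0],"delta_rot": [0,0,0.9]},
    {"offset": [-0.823,-0.739,0],"delta_rot": [0,0,0.9]}
  ],
  "claw": 1
}}

```text
time: 1.1
ee_pos: [378.1, 318.0, 214.4]
tcp_rot: [2.429, 1.992, -0.001]
contact_force: [-0.1, -0.1, 0.0]
width: 91.9
```

```bash
python3 -c "
from h import *
st(); plan(536.2,24.8,160)"
```

```text
t 1.1 q [-1.06  0.2   0.34  2.   -0.08  0.96 -0.88] p [378.1 318.  214.4] yaw_y -11.3 tilt [-0. -0.] F [-0.1 -0.1  0. ] T [-0.05  0.04  0.02] w 91.9
offset [-0.8551  0.7083  0.1815] rows 8.1
```

>>> {"op": "carry_out", "data": {
  "targets": [
    {"offset": [-0.855,0.708,0.18],"delta_rot": [0,0,1]},
    {"offset": [-0.855,0.708,0.18],"delta_rot": [0,0,1]},
    {"offset": [-0.855,0.708,0.18],"delta_rot": [0,0,1]},
    {"offset": [-0.855,0.708,0.18],"delta_rot": [0,0,1]},
    {"offset": [-0.855,0.708,0.18],"delta_rot": [0,0,1]},
    {"offset": [-0.855,0.708,0.18],"delta_rot": [0,0,1]},
    {"offset": [-0.855,0.708,0.18],"delta_rot": [0,0,1]},
    {"offset": [-0.855,0.708,0.18],"delta_rot": [0,0,1]},
    {"offset": [-0.855,0.708,0.18],"delta_rot": [0,0,1]},
    {"offset": [-0.855,0.708,0.18],"delta_rot": [0,0,1]},
    {"offset": [-0.855,0.708,0.18],"delta_rot": [0,0,1]},
    {"offset": [-0.855,0.708,0.18],"delta_rot": [0,0,1]},
    {"offset": [-0.855,0.708,0.18],"delta_rot": [0,0,1]},
    {"offset": [-0.855,0.708,0.18],"delta_rot": [0,0,1]}
  ]
}}

```text
time: 2.27
ee_pos: [537.7, 26.4, 160.2]
tcp_rot: [3.126, -0.302, -0.001]
contact_force: [0.3, 0.2, -0.2]
width: 91.8
```

```bash
python3 -c "
from h import *
st(); plan(536.2,24.8,93)"
```

```text
t 2.27 q [-0.73  0.42  0.78  1.96 -0.37  0.9  -1.52] p [537.7  26.4 160.2] yaw_y -101.0 tilt [-0.001 -0.001] F [ 0.3  0.2 -0.2] T [-0.01  0.11  0.03] w 91.8
offset [-0.0038  0.0059  0.2239] rows 1.6
```

>>> {"op": "carry_out", "data": {
  "targets": [
    {"offset": [-0.004,0.006,0.12],"delta_rot": [0,0,0.35]},
    {"offset": [-0.004,0.006,0.224],"delta_rot": [0,0,0.35]},
    {"offset": [-0.004,0.006,0.224],"delta_rot": [0,0,0.35]},
    {"offset": [-0.004,0.006,0.224],"delta_rot": [0,0,0.35]},
    {"offset": [-0.004,0.006,0.224],"delta_rot": [0,0,0.35]},
    {"offset": [-0.004,0.006,0.224],"delta_rot": [0,0,0.35]},
    {"offset": [-0.004,0.006,0.224],"delta_rot": [0,0,0.35]}
  ]
}}

```text
time: 2.85
ee_pos: [536.4, 25.0, 93.2]
tcp_rot: [2.93, -1.132, -0.0]
contact_force: [0.1, -0.4, 0.1]
width: 92.3
```

>>> {"op": "carry_out", "data": {
  "targets": [
    {"offset": [0,0,0],"delta_rot": [0,0,0]},
    {"offset": [0,0,0],"delta_rot": [0,0,0]},
    {"offset": [0,0,0],"delta_rot": [0,0,0]},
    {"offset": [0,0,0],"delta_rot": [0,0,0]},
    {"offset": [0,0,0],"delta_rot": [0,0,0]},
    {"offset": [0,0,0],"delta_rot": [0,0,0]}
  ],
  "claw": -1
}}

```text
time: 3.35
ee_pos: [536.5, 24.8, 93.5]
tcp_rot: [-2.929, 1.136, -0.0]
contact_force: [-0.5, 0.0, 1.0]
width: 62.2
```

```bash
python3 -c "
from h import *
st(); plan(536.2,24.8,93)"
```

```text
t 3.35 q [-0.76  0.57  0.84  2.01 -0.58  0.82 -1.89] p [536.5  24.8  93.5] yaw_y -132.4 tilt [0. 0.] F [-0.5  0.   1. ] T [0.03 0.23 0.02] w 62.2
offset [-0.0008  0.0006  0.0017] rows 0.0
```

>>> {"op": "carry_out", "data": {
  "targets": [
    {"offset": [0,0,-0.0005],"delta_rot": [0,0,-0.0769]},
    {"offset": [0,0,-0.001],"delta_rot": [0,0,-0.1538]},
    {"offset": [0,0,-0.0015],"delta_rot": [0,0,-0.2308]},
    {"offset": [0,0,-0.002],"delta_rot": [0,0,-0.3077]},
    {"offset": [0,0,-0.0026],"delta_rot": [0,0,-0.3846]},
    {"offset": [0,0,-0.0031],"delta_rot": [0,0,-0.4615]},
    {"offset": [0,0,-0.0036],"delta_rot": [0,0,-0.5385]},
    {"offset": [0,0,-0.0041],"delta_rot": [0,0,-0.6154]},
    {"offset": [0,0,-0.0046],"delta_rot": [0,0,-0.6923]},
    {"offset": [0,0,-0.0051],"delta_rot": [0,0,-0.7692]},
    {"offset": [0,0,-0.0056],"delta_rot": [0,0,-0.8462]},
    {"offset": [0,0,-0.0062],"delta_rot": [0,0,-0.9231]},
    {"offset": [0,0,-0.0067],"delta_rot": [0,0,-1]}
  ]
}}

```text
time: 4.43
ee_pos: [536.4, 24.7, 95.3]
tcp_rot: [2.871, 1.276, -0.0]
contact_force: [-0.3, 0.1, -0.7]
width: 62.1
```

```bash
python3 -c "
from h import *
st(); plan(536.4,24.8,95.5)"
```

```text
t 4.43 q [-0.46  0.46  0.44  2.   -0.28  0.74 -0.58] p [536.4  24.7  95.3] yaw_y -42.1 tilt [-0. -0.] F [-0.3  0.1 -0.7] T [-0.03  0.07  0.03] w 62.1
offset [ 0.0002 -0.0002 -0.0005] rows 0.0
```

>>> {"op": "carry_out", "data": {
  "targets": [
    {"offset": [0,0,-0.0005],"delta_rot": [0,0,-0.0769]},
    {"offset": [0,0,-0.001],"delta_rot": [0,0,-0.1538]},
    {"offset": [0,0,-0.0015],"delta_rot": [0,0,-0.2308]},
    {"offset": [0,0,-0.002],"delta_rot": [0,0,-0.3077]},
    {"offset": [0,0,-0.0026],"delta_rot": [0,0,-0.3846]},
    {"offset": [0,0,-0.0031],"delta_rot": [0,0,-0.4615]},
    {"offset": [0,0,-0.0036],"delta_rot": [0,0,-0.5385]},
    {"offset": [0,0,-0.0041],"delta_rot": [0,0,-0.6154]},
    {"offset": [0,0,-0.0046],"delta_rot": [0,0,-0.6923]},
    {"offset": [0,0,-0.0051],"delta_rot": [0,0,-0.7692]},
    {"offset": [0,0,-0.0056],"delta_rot": [0,0,-0.8462]},
    {"offset": [0,0,-0.0062],"delta_rot": [0,0,-0.9231]},
    {"offset": [0,0,-0.0067],"delta_rot": [0,0,-1]}
  ]
}}

```text
time: 5.52
ee_pos: [536.4, 24.6, 97.3]
tcp_rot: [-1.128, -2.932, 0.0]
contact_force: [-0.0, 0.5, 0.0]
width: 61.8
```

```bash
python3 -c "
from h import *
st()"
```

```text
t 5.52 q [-0.16  0.43  0.06  1.98 -0.04  0.73  0.76] p [536.4  24.6  97.3] yaw_y 47.9 tilt [-0. -0.] F [-0.   0.5  0. ] T [-0.01 -0.01 -0.03] w 61.8
```

>>> {"op": "carry_out", "data": {
  "targets": [
    {"offset": [0,0,-0.0005],"delta_rot": [0,0,-0.0769]},
    {"offset": [0,0,-0.001],"delta_rot": [0,0,-0.1538]},
    {"offset": [0,0,-0.0015],"delta_rot": [0,0,-0.2308]},
    {"offset": [0,0,-0.002],"delta_rot": [0,0,-0.3077]},
    {"offset": [0,0,-0.0026],"delta_rot": [0,0,-0.3846]},
    {"offset": [0,0,-0.0031],"delta_rot": [0,0,-0.4615]},
    {"offset": [0,0,-0.0036],"delta_rot": [0,0,-0.5385]},
    {"offset": [0,0,-0.0041],"delta_rot": [0,0,-0.6154]},
    {"offset": [0,0,-0.0046],"delta_rot": [0,0,-0.6923]},
    {"offset": [0,0,-0.0051],"delta_rot": [0,0,-0.7692]},
    {"offset": [0,0,-0.0056],"delta_rot": [0,0,-0.8462]},
    {"offset": [0,0,-0.0062],"delta_rot": [0,0,-0.9231]},
    {"offset": [0,0,-0.0067],"delta_rot": [0,0,-1]}
  ]
}}

```text
time: 6.6
ee_pos: [536.4, 24.5, 99.3]
tcp_rot: [1.275, -2.871, 0.0]
contact_force: [-0.0, -0.2, -0.1]
width: 62.0
```

```bash
python3 -c "
from h import *
st()"
```

```text
t 6.6 q [ 0.14  0.46 -0.31  1.95  0.2   0.76  2.12] p [536.4  24.5  99.3] yaw_y 137.9 tilt [-0. -0.] F [-0.  -0.2 -0.1] T [0.05 0.04 0.01] w 62.0
```

>>> {"op": "carry_out", "data": {
  "targets": [
    {"offset": [0,0,0],"delta_rot": [0,0,0]},
    {"offset": [0,0,0],"delta_rot": [0,0,0]},
    {"offset": [0,0,0],"delta_rot": [0,0,0]},
    {"offset": [0,0,0],"delta_rot": [0,0,0]},
    {"offset": [0,0,0],"delta_rot": [0,0,1]},
    {"offset": [0,0,0],"delta_rot": [0,0,1]},
    {"offset": [0,0,0],"delta_rot": [0,0,1]},
    {"offset": [0,0,0],"delta_rot": [0,0,1]},
    {"offset": [0,0,0],"delta_rot": [0,0,1]},
    {"offset": [0,0,0],"delta_rot": [0,0,1]},
    {"offset": [0,0,0],"delta_rot": [0,0,1]},
    {"offset": [0,0,0],"delta_rot": [0,0,1]},
    {"offset": [0,0,0],"delta_rot": [0,0,1]},
    {"offset": [0,0,0],"delta_rot": [0,0,1]},
    {"offset": [0,0,0],"delta_rot": [0,0,1]},
    {"offset": [0,0,0],"delta_rot": [0,0,1]},
    {"offset": [0,0,0],"delta_rot": [0,0,1]}
  ],
  "claw": 0.8
}}

```text
time: 8.02
ee_pos: [536.6, 25.1, 99.6]
tcp_rot: [1.147, 2.924, 0.0]
contact_force: [-1.0, 0.2, 0.1]
width: 82.5
```

>>> {"op": "carry_out", "data": {
  "targets": [
    {"offset": [0,0,0],"delta_rot": [0,0,1]},
    {"offset": [0,0,0],"delta_rot": [0,0,1]},
    {"offset": [0,0,0],"delta_rot": [0,0,1]},
    {"offset": [0,0,0],"delta_rot": [0,0,1]},
    {"offset": [0,0,0],"delta_rot": [0,0,1]},
    {"offset": [0,0,0],"delta_rot": [0,0,1]},
    {"offset": [0,0,0],"delta_rot": [0,0,1]},
    {"offset": [0,0,0],"delta_rot": [0,0,1]},
    {"offset": [0,0,0],"delta_rot": [0,0,1]},
    {"offset": [0,0,0],"delta_rot": [0,0,1]},
    {"offset": [0,0,0],"delta_rot": [0,0,1]},
    {"offset": [0,0,0],"delta_rot": [0,0,1]},
    {"offset": [0,0,0],"delta_rot": [0,0,1]}
  ]
}}

```text
time: 9.1
ee_pos: [536.6, 25.2, 99.6]
tcp_rot: [2.879, 1.257, 0.001]
contact_force: [-0.5, 0.3, 0.2]
width: 83.3
```

>>> {"op": "carry_out", "data": {
  "targets": [
    {"offset": [0,0,0],"delta_rot": [0,0,0]},
    {"offset": [0,0,0],"delta_rot": [0,0,0]},
    {"offset": [0,0,0],"delta_rot": [0,0,0]},
    {"offset": [0,0,0],"delta_rot": [0,0,0]},
    {"offset": [0,0,0],"delta_rot": [0,0,0]},
    {"offset": [0,0,0],"delta_rot": [0,0,0]}
  ],
  "claw": -1
}}

```text
time: 9.6
ee_pos: [536.5, 25.0, 99.5]
tcp_rot: [-2.874, -1.267, -0.0]
contact_force: [0.3, 0.7, 0.2]
width: 62.3
```

```bash
python3 -c "
from h import *
st()"
```

```text
t 9.6 q [-0.46  0.45  0.44  1.99 -0.28  0.75 -0.6 ] p [536.5  25.   99.5] yaw_y -42.4 tilt [0. 0.] F [0.3 0.7 0.2] T [0.13 0.1  0.04] w 62.3
```

>>> {"op": "carry_out", "data": {
  "targets": [
    {"offset": [0,0,-0.0005],"delta_rot": [0,0,-0.0769]},
    {"offset": [0,0,-0.001],"delta_rot": [0,0,-0.1538]},
    {"offset": [0,0,-0.0015],"delta_rot": [0,0,-0.2308]},
    {"offset": [0,0,-0.002],"delta_rot": [0,0,-0.3077]},
    {"offset": [0,0,-0.0026],"delta_rot": [0,0,-0.3846]},
    {"offset": [0,0,-0.0031],"delta_rot": [0,0,-0.4615]},
    {"offset": [0,0,-0.0036],"delta_rot": [0,0,-0.5385]},
    {"offset": [0,0,-0.0041],"delta_rot": [0,0,-0.6154]},
    {"offset": [0,0,-0.0046],"delta_rot": [0,0,-0.6923]},
    {"offset": [0,0,-0.0051],"delta_rot": [0,0,-0.7692]},
    {"offset": [0,0,-0.0056],"delta_rot": [0,0,-0.8462]},
    {"offset": [0,0,-0.0062],"delta_rot": [0,0,-0.9231]},
    {"offset": [0,0,-0.0067],"delta_rot": [0,0,-1]}
  ]
}}

```text
time: 10.68
ee_pos: [536.4, 24.8, 101.5]
tcp_rot: [-1.128, -2.932, -0.0]
contact_force: [-1.1, 0.4, 0.3]
width: 62.1
```

>>> {"op": "carry_out", "data": {
  "targets": [
    {"offset": [0,0,-0.0005],"delta_rot": [0,0,-0.0769]},
    {"offset": [0,0,-0.001],"delta_rot": [0,0,-0.1538]},
    {"offset": [0,0,-0.0015],"delta_rot": [0,0,-0.2308]},
    {"offset": [0,0,-0.002],"delta_rot": [0,0,-0.3077]},
    {"offset": [0,0,-0.0026],"delta_rot": [0,0,-0.3846]},
    {"offset": [0,0,-0.0031],"delta_rot": [0,0,-0.4615]},
    {"offset": [0,0,-0.0036],"delta_rot": [0,0,-0.5385]},
    {"offset": [0,0,-0.0041],"delta_rot": [0,0,-0.6154]},
    {"offset": [0,0,-0.0046],"delta_rot": [0,0,-0.6923]},
    {"offset": [0,0,-0.0051],"delta_rot": [0,0,-0.7692]},
    {"offset": [0,0,-0.0056],"delta_rot": [0,0,-0.8462]},
    {"offset": [0,0,-0.0062],"delta_rot": [0,0,-0.9231]},
    {"offset": [0,0,-0.0067],"delta_rot": [0,0,-1]}
  ]
}}

```text
time: 11.77
ee_pos: [536.3, 24.4, 103.5]
tcp_rot: [1.275, -2.871, 0.0]
contact_force: [0.2, 0.6, -0.4]
width: 62.2
```

>>> {"op": "carry_out", "data": {
  "targets": [
    {"offset": [0,0,-0.0005],"delta_rot": [0,0,-0.0769]},
    {"offset": [0,0,-0.001],"delta_rot": [0,0,-0.1538]},
    {"offset": [0,0,-0.0015],"delta_rot": [0,0,-0.2308]},
    {"offset": [0,0,-0.002],"delta_rot": [0,0,-0.28]},
    {"offset": [0,0,-0.006],"delta_rot": [0,0,-0.28]},
    {"offset": [0,0,-0.01],"delta_rot": [0,0,-0.28]}
  ]
}}

```text
time: 12.27
ee_pos: [536.4, 24.4, 106.4]
tcp_rot: [1.86, -2.532, -0.0]
contact_force: [-0.3, -0.1, 0.3]
width: 62.3
```

```bash
python3 -c "
from h import *
st()"
```

```text
t 12.27 q [ 0.23  0.46 -0.41  1.95  0.26  0.78  2.51] p [536.4  24.4 106.4] yaw_y 162.6 tilt [-0.  0.] F [-0.3 -0.1  0.3] T [0.08 0.11 0.  ] w 62.3
```

>>> {"op": "carry_out", "data": {
  "targets": [
    {"offset": [0,0,-0.03],"delta_rot": [0,0,0]},
    {"offset": [0,0,-0.07],"delta_rot": [0,0,0]},
    {"offset": [0,0,-0.12],"delta_rot": [0,0,0]},
    {"offset": [0,0,-0.18],"delta_rot": [0,0,0]},
    {"offset": [0,0,-0.24],"delta_rot": [0,0,0]},
    {"offset": [0,0,-0.28],"delta_rot": [0,0,0]},
    {"offset": [0,0,-0.28],"delta_rot": [0,0,0]}
  ]
}}

```text
time: 12.85
ee_pos: [538.5, 25.2, 194.0]
tcp_rot: [-1.86, 2.526, -0.006]
contact_force: [0.3, 0.3, -0.6]
width: 62.3
```

```bash
python3 -c "
from h import *
st(); plan(484.2,312.4,130); c=grab('scene','s1'); 
cv2.imwrite('pics/crop2.png',cv2.resize(c['color'][80:300,230:520],None,fx=2.5,fy=2.5,interpolation=cv2.INTER_CUBIC))"
```

```text
t 12.85 q [ 0.26  0.35 -0.45  1.88  0.18  0.95  2.57] p [538.5  25.2 194. ] yaw_y 162.7 tilt [ 0.006 -0.   ] F [ 0.3  0.3 -0.6] T [0.13 0.03 0.03] w 62.3
offset [-0.8603  0.458   0.212 ] rows 7.2
```

View pics/crop2.png

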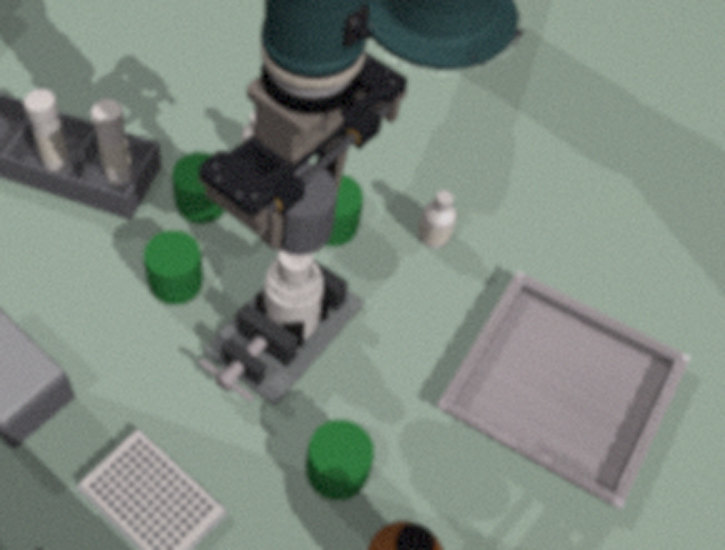

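The crop shows the lid held at (303,210), clear of the neck, with the white pot cap standing out of the canister at (295,265). The tray at (565,385) is empty.

>>> {"op": "carry_out", "data": {
  "targets": [
    {"offset": [-0.05,0.027,0],"delta_rot": [0,0,0.07]},
    {"offset": [-0.16,0.085,0],"delta_rot": [0,0,0.14]},
    {"offset": [-0.28,0.149,0],"delta_rot": [0,0,0.21]},
    {"offset": [-0.4,0.213,0],"delta_rot": [0,0,0.28]},
    {"offset": [-0.52,0.277,0],"delta_rot": [0,0,0.35]},
    {"offset": [-0.64,0.341,0.02],"delta_rot": [0,0,0.42]},
    {"offset": [-0.74,0.394,0.06],"delta_rot": [0,0,0.49]},
    {"offset": [-0.82,0.437,0.12],"delta_rot": [0,0,0.56]},
    {"offset": [-0.86,0.458,0.2],"delta_rot": [0,0,0.6]},
    {"offset": [-0.86,0.458,0.27],"delta_rot": [0,0,0.6]},
    {"offset": [-0.86,0.458,0.32],"delta_rot": [0,0,0.6]},
    {"offset": [-0.86,0.458,0.32],"delta_rot": [0,0,0.6]},
    {"offset": [-0.86,0.458,0.32],"delta_rot": [0,0,0.6]}
  ]
}}

```text
time: 13.98
ee_pos: [480.7, 311.4, 93.1]
tcp_rot: [0.512, -3.097, 0.002]
contact_force: [-0.3, 0.2, 0.0]
width: 62.3
```

```bash
python3 -c "
from h import *
st(); plan(484.2,312.4,17.5)"
```

```text
t 13.98 q [-0.38  0.52 -0.33  1.87  0.23  0.79  1.07] p [480.7 311.4  93.1] yaw_y 108.8 tilt [-0.003 -0.002] F [-0.3  0.2  0. ] T [ 0.03 -0.01 -0.01] w 62.3
offset [-0.0129 -0.0004  0.252 ] rows 1.8
```

>>> {"op": "carry_out", "data": {
  "targets": [
    {"offset": [-0.012,0,0.07],"delta_rot": [0,0,0]},
    {"offset": [-0.012,0,0.14],"delta_rot": [0,0,0]},
    {"offset": [-0.012,0,0.19],"delta_rot": [0,0,0]},
    {"offset": [-0.012,0,0.22],"delta_rot": [0,0,0]},
    {"offset": [-0.012,0,0.235],"delta_rot": [0,0,0]},
    {"offset": [-0.012,0,0.242],"delta_rot": [0,0,0]},
    {"offset": [-0.012,0,0.246],"delta_rot": [0,0,0]},
    {"offset": [-0.012,0,0.246],"delta_rot": [0,0,0]}
  ]
}}

```text
time: 14.65
ee_pos: [485.7, 313.4, 21.4]
tcp_rot: [-0.512, 3.098, 0.001]
contact_force: [0.3, -0.1, -0.0]
width: 62.1
```

```bash
python3 -c "
from h import *
st(); plan(484.2,312.4,17.5)"
```

```text
t 14.65 q [-0.41  0.63 -0.29  1.89  0.28  0.66  1.03] p [485.7 313.4  21.4] yaw_y 108.8 tilt [0.001 0.001] F [ 0.3 -0.1 -0. ] T [-0.02  0.01  0.03] w 62.1
offset [ 0.0057 -0.0017  0.0132] rows 0.1
```

>>> {"op": "carry_out", "data": {
  "targets": [
    {"offset": [0,0,0.004],"delta_rot": [0,0,0]},
    {"offset": [0,0,0.007],"delta_rot": [0,0,0]},
    {"offset": [0,0,0.01],"delta_rot": [0,0,0]},
    {"offset": [0,0,0.012],"delta_rot": [0,0,0]},
    {"offset": [0,0,0.0135],"delta_rot": [0,0,0]},
    {"offset": [0,0,0.0135],"delta_rot": [0,0,0]},
    {"offset": [0,0,0.0135],"delta_rot": [0,0,0]}
  ]
}}

```text
time: 15.23
ee_pos: [485.6, 313.4, 18.3]
tcp_rot: [-0.512, 3.098, -0.0]
contact_force: [-2.4, -1.6, 11.5]
width: 62.1
```

```bash
python3 -c "
from h import *
st()"
```

```text
t 15.23 q [-0.41  0.64 -0.28  1.89  0.28  0.65  1.03] p [485.6 313.4  18.3] yaw_y 108.8 tilt [ 0.001 -0.   ] F [-2.4 -1.6 11.5] T [-0.63  0.59 -0.05] w 62.1
```

Contact with the tray floor (11.5 N). Release and rise.

>>> {"op": "carry_out", "data": {
  "targets": [
    {"offset": [0,0,-0.001],"delta_rot": [0,0,0]},
    {"offset": [0,0,-0.001],"delta_rot": [0,0,0]},
    {"offset": [0,0,-0.001],"delta_rot": [0,0,0]},
    {"offset": [0,0,-0.001],"delta_rot": [0,0,0]},
    {"offset": [0,0,-0.001],"delta_rot": [0,0,0]},
    {"offset": [0,0,-0.001],"delta_rot": [0,0,0]}
  ],
  "claw": 0.8
}}

```text
time: 15.73
ee_pos: [485.1, 313.1, 16.7]
tcp_rot: [0.512, -3.099, 0.0]
contact_force: [0.4, -0.3, 0.7]
width: 82.7
```

>>> {"op": "carry_out", "data": {
  "targets": [
    {"offset": [0,0,-0.05],"delta_rot": [0,0,0]},
    {"offset": [0,0,-0.12],"delta_rot": [0,0,0]},
    {"offset": [0,0,-0.25],"delta_rot": [0,0,0]},
    {"offset": [0,0,-0.38],"delta_rot": [0,0,0]},
    {"offset": [0,0,-0.51],"delta_rot": [0,0,0]},
    {"offset": [0,0,-0.64],"delta_rot": [0,0,0]},
    {"offset": [0,0,-0.64],"delta_rot": [0,0,0]},
    {"offset": [0,0,-0.64],"delta_rot": [0,0,0]}
  ]
}}

```text
time: 16.4
ee_pos: [486.3, 313.9, 211.5]
tcp_rot: [-0.511, 3.095, 0.003]
contact_force: [0.2, -0.1, -1.0]
width: 82.7
```

```bash
python3 - <<'E'
from h import *
st(); plan(536.2,24.8,210)
grab('scene','s2'); s=np.load('pics/s2.npy'); grab('top','t2'); t=np.load('pics/t2.npy')
for P,b,lo,hi,n in ((s,(325,150,375,225),118,140,'pot s'),(t,(275,190,318,240),118,140,'pot t'),(s,(400,190,510,290),50,80,'lid s'),(t,(155,190,245,280),50,80,'lid t')):
    q=P[b[1]:b[3],b[0]:b[2]].reshape(-1,3);q=q[(q[:,2]>lo)&(q[:,2]<hi)]
    print(n,len(q),np.round(np.median(q,0),1) if len(q) else '',cv2.minEnclosingCircle(q[:,:2].astype(np.float32)) if len(q) else '')
E
```

```text
t 16.4 q [-0.34  0.38 -0.37  1.77  0.16  1.01  1.13] p [486.3 313.9 211.5] yaw_y 108.8 tilt [0.005 0.003] F [ 0.2 -0.1 -1. ] T [-0.    0.02  0.04] w 82.7
offset [ 0.1524 -0.9661  0.0031] rows 7.0
pot s 168 [541.4  26.2 132.7] ((537.3125, 25.25690460205078), 17.680633544921875)
pot t 121 [536.1  24.4 132.6] ((536.6023559570312, 24.739856719970703), 17.726037979125977)
lid s 524 [491.3 313.1  65. ] ((486.4745178222656, 313.6810302734375), 32.364315032958984)
lid t 297 [482.  310.   64.3] ((485.69622802734375, 313.9024353027344), 31.418180465698242)
```

>>> {"op": "carry_out", "data": {
  "targets": [
    {"offset": [0.155,-0.966,0],"delta_rot": [0,0,1]},
    {"offset": [0.155,-0.966,0],"delta_rot": [0,0,1]},
    {"offset": [0.155,-0.966,0],"delta_rot": [0,0,1]},
    {"offset": [0.155,-0.966,0],"delta_rot": [0,0,1]},
    {"offset": [0.155,-0.966,0],"delta_rot": [0,0,1]},
    {"offset": [0.155,-0.966,0],"delta_rot": [0,0,1]},
    {"offset": [0.155,-0.966,0],"delta_rot": [0,0,1]},
    {"offset": [0.155,-0.966,0],"delta_rot": [0,0,1]},
    {"offset": [0.155,-0.966,0],"delta_rot": [0,0,1]},
    {"offset": [0.155,-0.966,0.1],"delta_rot": [0,0,1]},
    {"offset": [0.155,-0.966,0.15],"delta_rot": [0,0,1]},
    {"offset": [0.155,-0.966,0.15],"delta_rot": [0,0,1]},
    {"offset": [0.155,-0.966,0.15],"delta_rot": [0,0,1]},
    {"offset": [0.155,-0.966,0.15],"delta_rot": [0,0,1]}
  ]
}}

```text
time: 17.67
ee_pos: [532.7, 23.5, 161.4]
tcp_rot: [-1.83, -2.55, 0.006]
contact_force: [-0.4, -1.0, 0.7]
width: 82.2
```

```bash
python3 - <<'E'
from h import *
st(); plan(536.8,25,107)
E
```

```text
t 17.67 q [-0.13  0.34  0.03  1.94 -0.01  0.87  0.23] p [532.7  23.5 161.4] yaw_y 18.7 tilt [-0.005 -0.001] F [-0.4 -1.   0.7] T [-0.06 -0.03  0.04] w 82.2
offset [0.0002 0.0153 0.1813] rows 1.3
```

>>> {"op": "carry_out", "data": {
  "targets": [
    {"offset": [0,0.008,0.03],"delta_rot": [0,0,0]},
    {"offset": [0,0.008,0.03],"delta_rot": [0,0,0]},
    {"offset": [0,0.008,0.03],"delta_rot": [0,0,0]}
  ]
}}

```text
time: 17.92
ee_pos: [535.9, 24.5, 153.7]
tcp_rot: [-1.827, -2.554, 0.002]
contact_force: [0.0, -0.5, 1.1]
width: 82.5
```

```bash
python3 - <<'E'
from h import *
st(); plan(536.8,25,107)
E
```

```text
t 17.92 q [-0.13  0.35  0.02  1.94 -0.01  0.85  0.23] p [535.9  24.5 153.7] yaw_y 18.9 tilt [-0.002 -0.   ] F [ 0.  -0.5  1.1] T [-0.06  0.05 -0.01] w 82.5
offset [0.0004 0.0037 0.1555] rows 1.1
```

>>> {"op": "carry_out", "data": {
  "targets": [
    {"offset": [0,0.003,0.06],"delta_rot": [0,0,0]},
    {"offset": [0,0.003,0.11],"delta_rot": [0,0,0]},
    {"offset": [0,0.003,0.14],"delta_rot": [0,0,0]},
    {"offset": [0,0.003,0.155],"delta_rot": [0,0,0]},
    {"offset": [0,0.003,0.155],"delta_rot": [0,0,0]},
    {"offset": [0,0.003,0.155],"delta_rot": [0,0,0]}
  ]
}}

```text
time: 18.42
ee_pos: [537.7, 24.8, 108.6]
tcp_rot: [1.829, 2.554, 0.0]
contact_force: [0.2, -0.1, -0.4]
width: 82.9
```

>>> {"op": "carry_out", "data": {
  "targets": [
    {"offset": [0,0,0],"delta_rot": [0,0,0]},
    {"offset": [0,0,0],"delta_rot": [0,0,0]},
    {"offset": [0,0,0],"delta_rot": [0,0,0]},
    {"offset": [0,0,0],"delta_rot": [0,0,0]},
    {"offset": [0,0,0],"delta_rot": [0,0,0]},
    {"offset": [0,0,0],"delta_rot": [0,0,0]},
    {"offset": [0,0,0],"delta_rot": [0,0,0]},
    {"offset": [0,0,0],"delta_rot": [0,0,0]}
  ],
  "claw": -1
}}

```text
time: 19.08
ee_pos: [537.3, 24.8, 108.4]
tcp_rot: [-1.829, -2.554, 0.0]
contact_force: [-0.4, 0.3, 1.0]
width: 33.4
```

```bash
python3 - <<'E'
from h import *
st()
E
```

```text
t 19.08 q [-0.13  0.42  0.02  1.97 -0.01  0.76  0.23] p [537.3  24.8 108.4] yaw_y 18.8 tilt [-0. -0.] F [-0.4  0.3  1. ] T [-0.13  0.12 -0.02] w 33.4
```

>>> {"op": "carry_out", "data": {
  "targets": [
    {"offset": [0,0,-0.02],"delta_rot": [0,0,0]},
    {"offset": [0,0,-0.06],"delta_rot": [0,0,0]},
    {"offset": [0,0,-0.12],"delta_rot": [0,0,0]},
    {"offset": [0,0,-0.19],"delta_rot": [0,0,0]},
    {"offset": [0,0,-0.26],"delta_rot": [0,0,0]},
    {"offset": [0,0,-0.33],"delta_rot": [0,0,0]},
    {"offset": [0,0,-0.39],"delta_rot": [0,0,0]},
    {"offset": [0,0,-0.44],"delta_rot": [0,0,0]},
    {"offset": [0,0,-0.45],"delta_rot": [0,0,0]},
    {"offset": [0,0,-0.45],"delta_rot": [0,0,0]},
    {"offset": [0,0,-0.45],"delta_rot": [0,0,0]}
  ]
}}

```text
time: 20.0
ee_pos: [536.9, 24.8, 242.8]
tcp_rot: [-1.829, -2.553, 0.001]
contact_force: [0.2, -0.3, -0.6]
width: 33.1
```

```bash
python3 - <<'E'
from h import *
st(); plan(467.5,-413,242); c=grab('scene','s3')
cv2.imwrite('pics/crop3.png',cv2.resize(c['color'][40:260,200:450],None,fx=2.5,fy=2.5,interpolation=cv2.INTER_CUBIC))
E
```

```text
t 20.0 q [-0.13  0.25  0.03  1.85 -0.01  1.04  0.23] p [536.9  24.8 242.8] yaw_y 18.8 tilt [-0.001 -0.   ] F [ 0.2 -0.3 -0.6] T [-0.12  0.06 -0.02] w 33.1
offset [-1.3072 -0.6886  0.0028] rows 10.6
```

View pics/crop3.png

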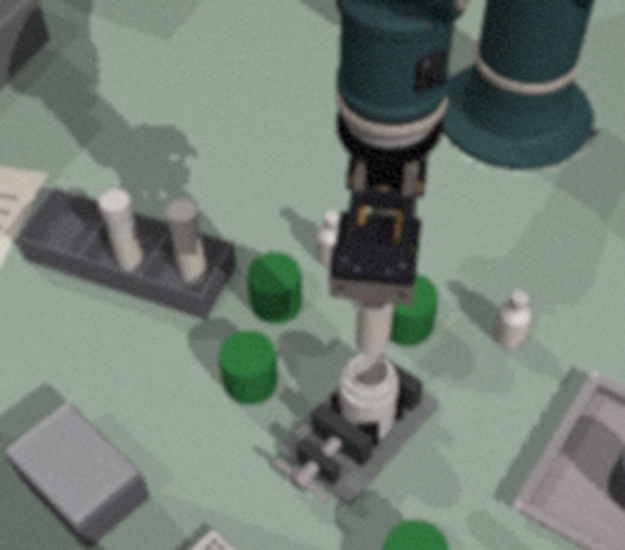

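The crop shows the pot held upright at (373,330), clear of the now empty canister at (370,385). The empty bay is at (60,220).

>>> {"op": "carry_out", "data": {
  "targets": [
    {"offset": [-0.04,-0.021,0],"delta_rot": [0,0,0.02]},
    {"offset": [-0.12,-0.063,0],"delta_rot": [0,0,0.05]},
    {"offset": [-0.22,-0.116,0],"delta_rot": [0,0,0.08]},
    {"offset": [-0.33,-0.174,0],"delta_rot": [0,0,0.11]},
    {"offset": [-0.44,-0.232,0],"delta_rot": [0,0,0.14]},
    {"offset": [-0.55,-0.29,0],"delta_rot": [0,0,0.158]},
    {"offset": [-0.66,-0.348,0],"delta_rot": [0,0,0.158]},
    {"offset": [-0.77,-0.406,0],"delta_rot": [0,0,0.158]},
    {"offset": [-0.86,-0.453,0],"delta_rot": [0,0,0.158]},
    {"offset": [-0.92,-0.485,0],"delta_rot": [0,0,0.158]},
    {"offset": [-0.94,-0.495,0],"delta_rot": [0,0,0.158]},
    {"offset": [-0.94,-0.495,0],"delta_rot": [0,0,0.158]}
  ]
}}

```text
time: 21.05
ee_pos: [486.0, -292.2, 242.5]
tcp_rot: [-2.136, -2.302, 0.002]
contact_force: [0.0, 1.3, -0.9]
width: 33.3
```

```bash
python3 - <<'E'
from h import *
st(); plan(467.5,-413,242)
E
```

```text
t 21.05 q [ 0.28  0.3   0.25  1.79 -0.08  1.06  0.63] p [ 486.  -292.2  242.5] yaw_y 4.3 tilt [-0.002 -0.   ] F [ 0.   1.3 -0.9] T [-0.01  0.01 -0.02] w 33.3
offset [-0.3971 -0.0913  0.0018] rows 2.9
```

>>> {"op": "carry_out", "data": {
  "targets": [
    {"offset": [-0.04,-0.009,0],"delta_rot": [0,0,0]},
    {"offset": [-0.12,-0.028,0],"delta_rot": [0,0,0]},
    {"offset": [-0.22,-0.051,0],"delta_rot": [0,0,0]},
    {"offset": [-0.31,-0.072,0],"delta_rot": [0,0,0]},
    {"offset": [-0.37,-0.086,0],"delta_rot": [0,0,0]},
    {"offset": [-0.396,-0.091,0],"delta_rot": [0,0,0]},
    {"offset": [-0.396,-0.091,0],"delta_rot": [0,0,0]},
    {"offset": [-0.396,-0.091,0],"delta_rot": [0,0,0]}
  ]
}}

```text
time: 21.72
ee_pos: [470.5, -409.0, 243.0]
tcp_rot: [-2.129, -2.309, -0.002]
contact_force: [0.7, 0.7, -1.3]
width: 33.1
```

```bash
python3 - <<'E'
from h import *
st(); plan(467.5,-413,100); c=grab('wrist','w3')
cv2.imwrite('pics/both3.png',np.vstack([c['color'],grab('top','t3')['color'][180:300,320:500].repeat(3,0).repeat(3,1)[:200,:540].copy() if 0 else c['color'][:1]]))
E
```

```text
t 21.72 q [ 0.44  0.4   0.29  1.66 -0.13  1.1   0.85] p [ 470.5 -409.   243. ] yaw_y 4.6 tilt [-0.     0.001] F [ 0.7  0.7 -1.3] T [-0.04  0.06 -0.02] w 33.1
offset [-0.0134 -0.0109  0.4766] rows 3.4
```

View pics/w3.png

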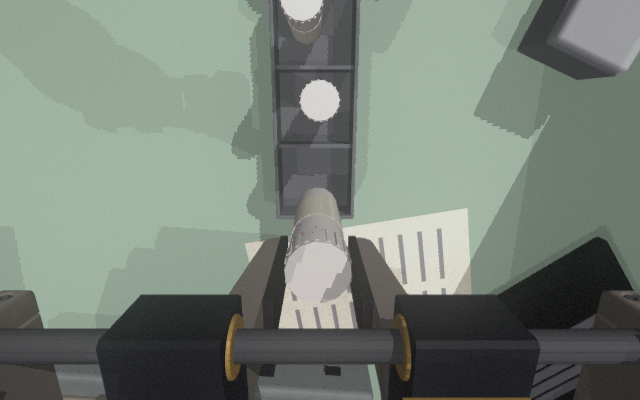

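The wrist view shows the pot at (317,250), held over the carrier's end bay. The bay's opening spans rows 145–215 around column 315, and pot_b is in the next bay at (320,100). Descend.

>>> {"op": "carry_out", "data": {
  "targets": [
    {"offset": [-0.008,-0.007,0.03],"delta_rot": [0,0,0]},
    {"offset": [-0.008,-0.007,0.08],"delta_rot": [0,0,0]},
    {"offset": [-0.008,-0.007,0.14],"delta_rot": [0,0,0]},
    {"offset": [-0.008,-0.007,0.2],"delta_rot": [0,0,0]},
    {"offset": [-0.008,-0.007,0.26],"delta_rot": [0,0,0]},
    {"offset": [-0.008,-0.007,0.32],"delta_rot": [0,0,0]},
    {"offset": [-0.008,-0.007,0.38],"delta_rot": [0,0,0]},
    {"offset": [-0.008,-0.007,0.43],"delta_rot": [0,0,0]},
    {"offset": [-0.008,-0.007,0.46],"delta_rot": [0,0,0]},
    {"offset": [-0.008,-0.007,0.465],"delta_rot": [0,0,0]},
    {"offset": [-0.008,-0.007,0.465],"delta_rot": [0,0,0]}
  ]
}}

```text
time: 22.68
ee_pos: [467.9, -412.3, 103.4]
tcp_rot: [-2.13, -2.308, -0.0]
contact_force: [-0.0, 0.2, -0.9]
width: 33.5
```

```bash
python3 - <<'E'
from h import *
st(); plan(467.5,-413,95.4)
E
```

```text
t 22.68 q [ 0.48  0.56  0.26  1.77 -0.18  0.84  0.9 ] p [ 467.9 -412.3  103.4] yaw_y 4.6 tilt [-0.001  0.001] F [-0.   0.2 -0.9] T [-0.07  0.01 -0.01] w 33.5
offset [-0.0021 -0.0016  0.0267] rows 0.2
```

>>> {"op": "carry_out", "data": {
  "targets": [
    {"offset": [0,0,0.008],"delta_rot": [0,0,0]},
    {"offset": [0,0,0.014],"delta_rot": [0,0,0]},
    {"offset": [0,0,0.019],"delta_rot": [0,0,0]},
    {"offset": [0,0,0.023],"delta_rot": [0,0,0]},
    {"offset": [0,0,0.026],"delta_rot": [0,0,0]},
    {"offset": [0,0,0.027],"delta_rot": [0,0,0]},
    {"offset": [0,0,0.027],"delta_rot": [0,0,0]}
  ]
}}

```text
time: 23.27
ee_pos: [467.9, -413.1, 95.8]
tcp_rot: [2.131, 2.308, 0.0]
contact_force: [1.0, 0.4, -0.9]
width: 33.1
```

```bash
python3 -c "
from h import *
st()"
```

```text
t 23.27 q [ 0.48  0.57  0.26  1.77 -0.19  0.83  0.9 ] p [ 467.9 -413.1   95.8] yaw_y 4.5 tilt [ 0. -0.] F [ 1.   0.4 -0.9] T [-0.04  0.08 -0.  ] w 33.1
```

Not quite in contact yet; 1.2 mm further.

>>> {"op": "carry_out", "data": {
  "targets": [
    {"offset": [0,0,0.001],"delta_rot": [0,0,0]},
    {"offset": [0,0,0.002],"delta_rot": [0,0,0]},
    {"offset": [0,0,0.003],"delta_rot": [0,0,0]},
    {"offset": [0,0,0.004],"delta_rot": [0,0,0]},
    {"offset": [0,0,0.004],"delta_rot": [0,0,0]}
  ]
}}

```text
time: 23.68
ee_pos: [468.1, -413.6, 95.4]
tcp_rot: [2.131, 2.307, 0.0]
contact_force: [-1.4, 0.8, 4.9]
width: 33.2
```

```bash
python3 -c "
from h import *
st()"
```

```text
t 23.68 q [ 0.48  0.57  0.25  1.77 -0.19  0.83  0.9 ] p [ 468.1 -413.6   95.4] yaw_y 4.5 tilt [ 0.001 -0.001] F [-1.4  0.8  4.9] T [ 0.14  0.42 -0.03] w 33.2
```

Contact at 4.9 N. Release and rise.

>>> {"op": "carry_out", "data": {
  "targets": [
    {"offset": [0,0,0],"delta_rot": [0,0,0]},
    {"offset": [0,0,0],"delta_rot": [0,0,0]},
    {"offset": [0,0,0],"delta_rot": [0,0,0]},
    {"offset": [0,0,0],"delta_rot": [0,0,0]},
    {"offset": [0,0,0],"delta_rot": [0,0,0]},
    {"offset": [0,0,0],"delta_rot": [0,0,0]}
  ],
  "claw": 0.4
}}

```text
time: 24.18
ee_pos: [467.8, -413.0, 94.4]
tcp_rot: [-2.131, -2.308, -0.0]
contact_force: [-0.5, -0.8, 0.1]
width: 64.7
```

>>> {"op": "carry_out", "data": {
  "targets": [
    {"offset": [0,0,-0.03],"delta_rot": [0,0,0]},
    {"offset": [0,0,-0.08],"delta_rot": [0,0,0]},
    {"offset": [0,0,-0.18],"delta_rot": [0,0,0]},
    {"offset": [0,0,-0.3],"delta_rot": [0,0,0]},
    {"offset": [0,0,-0.42],"delta_rot": [0,0,0]},
    {"offset": [0,0,-0.5],"delta_rot": [0,0,0]},
    {"offset": [0,0,-0.5],"delta_rot": [0,0,0]},
    {"offset": [0,0,-0.5],"delta_rot": [0,0,0]},
    {"offset": [0,0,-0.5],"delta_rot": [0,0,0]}
  ]
}}

```text
time: 24.93
ee_pos: [467.5, -412.7, 244.2]
tcp_rot: [-2.131, -2.307, -0.0]
contact_force: [-0.1, -0.6, 0.5]
width: 64.0
```

```bash
python3 - <<'E'
from h import *
st(); c=grab('scene','s4'); s=np.load('pics/s4.npy')
for b,lo,hi,n in (((205,90,245,160),105,130,'pot'),((400,190,510,290),50,80,'lid')):
    q=s[b[1]:b[3],b[0]:b[2]].reshape(-1,3);q=q[(q[:,2]>lo)&(q[:,2]<hi)]
    print(n,len(q),np.round(np.median(q,0),1) if len(q) else '',cv2.minEnclosingCircle(q[:,:2].astype(np.float32)) if len(q) else '')
cv2.imwrite('pics/crop4.png',cv2.resize(c['color'][60:310,190:520],None,fx=2.4,fy=2.4,interpolation=cv2.INTER_CUBIC))
E
```

```text
t 24.93 q [ 0.45  0.4   0.3   1.66 -0.13  1.11  0.86] p [ 467.5 -412.7  244.2] yaw_y 4.6 tilt [-0.001  0.001] F [-0.1 -0.6  0.5] T [-0.06  0.1   0.04] w 64.0
pot 178 [ 471.7 -402.4  119.7] ((471.51220703125, -374.0667724609375), 55.08953857421875)
lid 519 [491.2 313.1  64.9] ((486.92523193359375, 314.12744140625), 31.911693572998047)
```

View pics/crop4.png

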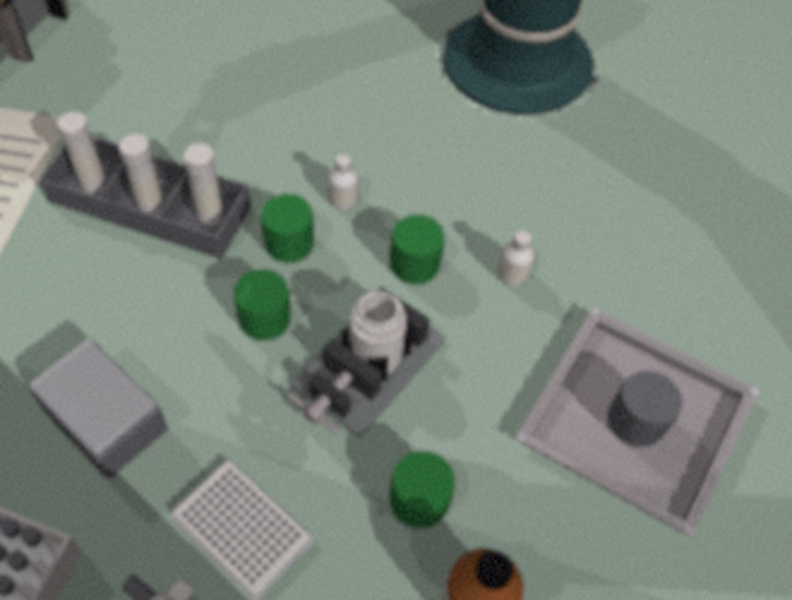

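The final picture shows all three pots upright in the carrier, with ours in the end bay at (80,155). The lid stands in the tray at (645,405), the canister at (378,325) is empty, and the bystanders look undisturbed.

```bash
python3 -c "
from station import ctrl
print(ctrl.sign_off())"
```

```text
the job is handed in; nothing more can be done
None
```

The job is done and handed in at about 25 s of the 72 s allowed; signing off reports no verdict.

I unscrewed the lid by about 475° in two grips, lifted it clear and stood it open side down near the middle of the tray. I then lifted the pot straight out and stood it in the carrier's empty bay.

**Lid:** its top measures 65 mm above the bench, as expected for standing on the tray floor. It is about 3 mm from the tray's centre and let go.

**Pot:** I released it at the estimated bay centre, about (468, -413), after feeling it touch the floor at 4.9 N. In the last picture it stands upright, with its top at about 119 mm as expected.

**Check that failed:** the final depth fit of the pot's position was no use, because the search window also took in the pot next to it. The pot's position therefore rests on where I released it and on the picture.

**Bystanders:** in the last picture the bystanders in view, the two other pots and the green lids look undisturbed. I judged this by eye rather than measuring it.

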